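# Fill one oilstone tray from another and stack the empty tray

### The job

Two of the oilstone trays are part-filled. Move the lone stone into the free middle place of the tray that holds two stones, so that this tray is full with every stone lying down in its notches, then put the emptied tray on top of the stack of empty trays, squarely nested as they are. Set the stone down, do not drop it (it is brittle), and leave the full tray, the stack and the other things on the bench where they stand.

Things in the scene. Friction and masses are not known exactly. Their poses are not given: they have to be found in the camera images.
- tray_two: The tray to fill: grey stone tray 156 (x) x 64 (y) x 34 mm high (rim), origin centre of underside, z up. Long sides are rails 8 mm thick (48 mm clear between) with three notches 33 mm wide (rounded tops) at x = -52, 0, +52 mm, bottoms 22 mm up. Nothing between the rails above the floor (top at 10 mm). Starts with stones at x = -52 and +52; the middle is free. Loose, 0.2 kg.
- tray_one: The tray to empty and stack: same kind and origin as tray_two. Starts with one stone, in its middle notches (x = 0). Loose, 0.2 kg. Empty, it can be held across its 64 mm width at mid-length, where the outer sides are plain from 6 to 22 mm up. A rounded foot bead 6 mm deep under its floor drops inside the rim of a tray below with 2.5 mm play all round.
- stack_low: The lower of two empty trays (same kind) that stand nested, aside; it stands on the bench, long axis roughly along world y. Origin: centre of its underside.
- stack_top: The upper of the two nested empty trays, same kind and origin; the emptied tray goes on this one. A nested tray's underside is 28 mm above the underside of the tray below, its foot inside the rim; half a turn makes no difference.
- stone_a: Brown oilstone, 25 mm wide (x), 75 mm long (y), 13 mm thick (z); origin centre of underside. Lies across tray_two in its notches, length along the tray's y axis, underside 22 mm above the tray's underside, ends 5 mm beyond the rails. 0.14 kg.
- stone_b: Another oilstone, the same as stone_a, also in tray_two.
- stone_c: The lone stone, the same as stone_a, lying across tray_one in the same way; it is the one to move. Notches leave 4 mm play each side. About 0.14 kg.
- oiler: Bystander: white oil bottle with a red spout, 53 mm wide, 165 mm high, standing; origin at the centre of its underside.
- tin_big: Bystander: white paste tin, 58 mm diameter, 36 mm high; origin at the centre of its underside.
- tin_small: Bystander: white paste tin, 46 mm diameter, 30 mm high; origin at the centre of its underside.
- spanner: Bystander: spanner 138 mm long, 6 mm thick, lying; origin at the centre of its underside.
- brush: Bystander: flat brush 148 mm long, 8 mm thick, lying; origin at the centre of its underside.
Mind the look-alikes: they are no part of the job. Leave any black look-alike of the stone_b alone. Leave any orange look-alike of the stone_c alone.

How it is judged (in metres and radians):
At the end, for the whole second after the job is handed in: All three stones lie flat in the notches of tray_two (height within 4 mm, 15 mm across, 0.2 rad). tray_one is nested on stack_top, and stack_top on stack_low (7 mm each way, 28 +/- 4 mm up, 0.12 rad, level within 0.06). tray_two and stack_low within 50 mm of their start; all at rest (x of stone_a in the frame of tray_two between -0.065 and 0.065 m and y of stone_a in the frame of tray_two between -0.015 and 0.015 m and z of stone_a in the frame of tray_two between 0.018 and 0.026 m and angle between each of stone_a, stone_b, stone_c's own z axis and vertical below 0.12 rad and angle between the y axis of each of stone_a, stone_b, stone_c and the y axis of tray_two, either way round below 0.2 rad and x of stone_b in the frame of tray_two between -0.065 and 0.065 m and y of stone_b in the frame of tray_two between -0.015 and 0.015 m and z of stone_b in the frame of tray_two between 0.018 and 0.026 m and x of stone_c in the frame of tray_two between -0.065 and 0.065 m and y of stone_c in the frame of tray_two between -0.015 and 0.015 m and z of stone_c in the frame of tray_two between 0.018 and 0.026 m and x of tray_one in the frame of stack_top between -0.007 and 0.007 m and y of tray_one in the frame of stack_top between -0.007 and 0.007 m and z of tray_one in the frame of stack_top between 0.024 and 0.032 m and angle between the x axis of tray_one and the x axis of stack_top, either way round below 0.12 rad and angle between each of tray_one, stack_top's own z axis and vertical below 0.06 rad and x of stack_top in the frame of stack_low between -0.007 and 0.007 m and y of stack_top in the frame of stack_low between -0.007 and 0.007 m and z of stack_top in the frame of stack_low between 0.024 and 0.032 m and angle between the x axis of stack_top and the x axis of stack_low, either way round below 0.12 rad and distance of each of tray_two, stack_low from where it was at the start of the episode below 0.05 m and linear speed of each of stone_c, tray_one below 0.03 m/s); the robot touches nothing.
It fails at once if a stone is dropped (it moves faster than 0.7 m/s while no finger touches it: a fall of about 25 mm) ((linear speed of stone_a above 0.7 m/s and contact force between the fingers and stone_a below 0.1 N) or (linear speed of stone_b above 0.7 m/s and contact force between the fingers and stone_b below 0.1 N) or (linear speed of stone_c above 0.7 m/s and contact force between the fingers and stone_c below 0.1 N)).
It fails at once if a bystander is shoved more than 40 mm from its place or the oil bottle is tipped over (distance of any of oiler, tin_big, tin_small, spanner, brush from where it was at the start of the episode above 0.04 m or angle between oiler's own z axis and vertical above 0.5 rad).
It also fails if it takes over 50 s, if anything falls off the work surface, if the arm or the gripper's body presses on something with over 40 N, if the wrist force passes 120 N, or if a joint passes its speed limit or range.

### The arm

A 6-joint arm with a two-finger parallel gripper is mounted at the origin on a cart in front of the work surface, level with it; the furniture and walls round the work are solid. World frame = base frame: x ahead of the robot, y to its left, z up, the work surface at z = 0. Lengths are in mm, angles in rad, forces in N, time in s.
With the tool pointing down it reaches from about 275 to 850 mm from the base axis. Payload 5.2 kg.
Tool frame: the origin (TCP) lies at the centre of the arm's flange, where the gripper is bolted on; the fingertips stand 173 mm ahead of it and the grasp point (between the pads) lies ahead of it (r.grip_point_offset is the z of the grasp point in the tool frame, in mm); z points along the fingers, y is the line along which they close (so a half turn about z gives the same grasp; the last joint's range is limited). The gripper opens to 85 mm and grips with 20 to 120 N. Pads are 22 mm wide; open, the fingers measure 114 mm over their backs; the gripper's body (76 mm by 85 mm) begins 54 mm behind the grasp point. The pads swing forward as they close: fully open they stand 13 mm farther back than shut.
Start: joints at [-1.406, 0.259, 1.535, -0, 1.348, -0.203], TCP at [197.781, -513.215, 404.71] pointing down, gripper open.
Joint ranges: [-3.14, 3.14], [-0.91, 2.08], [0.19, 2.58], [-1.22, 4.36], [0.22, 2.71], [-3.12, 3.12]. Speed limits (rad/s): [2.57, 2.57, 3.14, 3.14, 3.14, 3.14].

### API

Orientations are given as a unit quaternion [w, x, y, z].
In Python, from cell import sensors, viewer, order, r gives the robot as it stands. The module is installed in compiled form; this text tells all that it offers.
- The arm moves only by the tool carry_out, never from a script. Its argument "plan" is a list of rows, each a list of 5 numbers: the shift along the tool's x, y, z in mm, then the turn about the tool's z in rad, then the opening, from -1 (shut) to 1 (fully open). A call has 1 to 20 rows; each row shifts and turns the commanded pose from where the row before left it, along the tool's axes as they then stand; what a row does not reach is not made up. A row lasts 1/10 s, in which the tool goes at most 50 mm and 8.59 degrees, less where a joint would pass 70% of its speed; a pose out of reach is approached as far as the arm can. A call is refused whole if a number of a shift passes 50 or a number of a turn 0.15, either way. A call with a gripper value outside its range is refused whole. The fingers move at their own pace and stop on an object; "grip_force" is the grip in N (left out, the last holds). Time passes only in rows, so rows that do not move let the fingers close. It gives the time, the measured TCP pose, the force, the opening and the grip force at its end, in the units of the state.
- sensors.get_obs(): the state, without advancing time (a new reading comes with each control period).
- viewer.get_image(name): name is "side" or "top"; returns the picture (400x640x3 uint8, red, green, blue); there is no depth.
- viewer.camera_info(name): a dict with "mtx" (3x3 intrinsics, pixels), "R" (3x3) and "t" (3): a world point X has camera coordinates R X + t. Camera axes: x right, y down, z forward; pixel columns grow to the right and rows downward; lengths in mm; the calibration is good to about 2 mm. A picture is of the moment at which its call begins. camera_info takes no time and is no camera call.
- order.close_job(): hands the job in; it is judged then, once.
The state is a dict: "time": time; "joint_positions": joint angles; "qvel": joint speeds; "joint_torque": joint torques, N m; "eef_pos": TCP position; "tool_rot": TCP orientation; "ft_force": force on the tool from outside, world axes, zero at the start; "torque": the same for the moment, N m; "grip_width": finger opening in mm; "gripper_force": force on a finger pad.
Only numpy, scipy, OpenCV 4.12 (cv2) and the standard library are available. Lean on these libraries where they do the work, as an engineer would, in place of code of your own. Each camera call takes 0.05 s, during which the arm holds its last target. There are 200 camera calls.

## Working session

There is one attempt and no reset: what is moved stays moved. The work goes in short steps, Python scripts to look and compute and a tool call to move; the robot and the scene stay as the last step left them, time stands still between calls to the robot, and variables do not carry over. Pictures are saved under pics/ and viewed, at most 10 in all, crops included, and the job is handed in when it is done.

Besides the shell and the picture viewer there is one more tool, called after "Emit:" by a JSON object that holds its "name" and its "arguments". carry_out: Moves the arm, as the interface text tells. Its arguments: {"type":"object","properties":{"plan":{"type":"array"},"grip_force":{"type":"number"}},"required":["plan"]}

```bash
mkdir -p pics
python3 - <<'E'
from cell import sensors, viewer, order, r
import cv2,numpy as np
o=sensors.get_obs();print({k:np.round(v,3) for k,v in o.items()},r.grip_point_offset)
for n in("top","side"):
    im=viewer.get_image(n);cv2.imwrite(f"pics/{n}0.png",im[:,:,::-1]);c=viewer.camera_info(n);print(n,{k:np.round(v,3).tolist() for k,v in c.items()}, -np.array(c["R"]).T@c["t"])
E
```

```text
{'time': np.float64(0.0), 'joint_positions': array([-1.406,  0.259,  1.536,  0.   ,  1.348, -0.203]), 'qvel': array([-0.001,  0.   ,  0.   , -0.   ,  0.001, -0.001]), 'joint_torque': array([ 1.0000e-03, -4.4603e+01, -2.9057e+01, -0.0000e+00,  1.2000e-02,
       -0.0000e+00]), 'eef_pos': array([ 197.748, -512.996,  403.884]), 'tool_rot': array([-0.001,  0.983,  0.183,  0.   ]), 'ft_force': array([-0.09 , -0.003, -0.784]), 'torque': array([0.016, 0.016, 0.011]), 'gripper_force': np.float64(0.0), 'grip_width': np.float64(85.32)} 154.70000000000002
top {'mtx': [[462.794, 0.0, 316.963], [0.0, 462.794, 198.769], [0.0, 0.0, 1.0]], 'R': [[0.012, -1.0, 0.027], [-0.988, -0.016, -0.152], [0.152, -0.025, -0.988]], 't': [206.442, 620.52, 1267.814]} [ 418.20734077  247.71322279 1341.17746645]
side {'mtx': [[490.821, 0.0, 322.197], [0.0, 490.821, 216.465], [0.0, 0.0, 1.0]], 'R': [[0.099, 0.995, -0.006], [0.407, -0.046, -0.912], [-0.908, 0.088, -0.41]], 't': [-281.393, -195.412, 2282.676]} [2179.96440778   70.75872333  755.46383094]
```

View pics/top0.png

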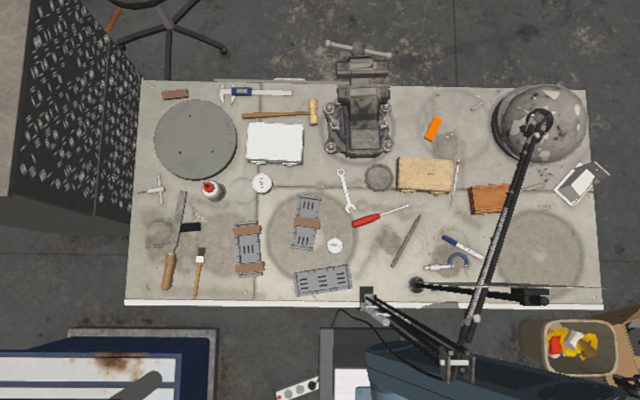

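View pics/side0.png

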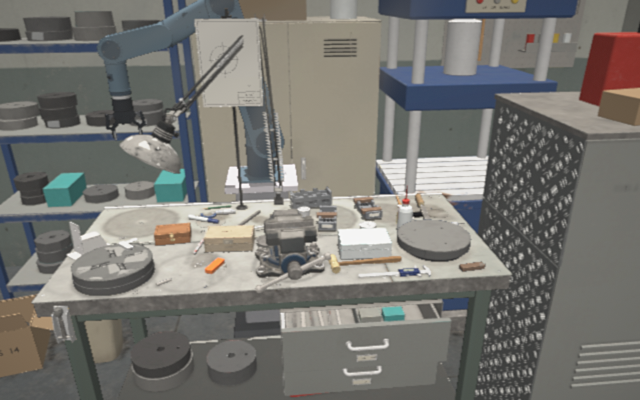

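```bash
cat > h.py <<'E'
import numpy as np,cv2
from cell import sensors, viewer, order, r
C={n:viewer.camera_info(n) for n in("top","side")}
def proj(n,X):
    c=C[n];p=np.array(c["mtx"])@(np.array(c["R"])@np.array(X,float)+np.array(c["t"]));return p[:2]/p[2]
def ray(n,uv,z):
    c=C[n];R=np.array(c["R"]);o=-R.T@np.array(c["t"]);d=R.T@np.linalg.inv(c["mtx"])@np.array([uv[0],uv[1],1.]);return o+d*(z-o[2])/d[2]
E
python3 - <<'E'
from h import *
t=cv2.imread("pics/top0.png");s=cv2.imread("pics/side0.png")
a=cv2.resize(t[175:305,220:370],(750,650)[:2] and (692,600),interpolation=cv2.INTER_CUBIC);cv2.imwrite("pics/c1.png",a)
b=cv2.resize(s[0:250,80:420],(800,588),interpolation=cv2.INTER_CUBIC);cv2.imwrite("pics/c2.png",b)
for n in("top","side"):
  for X in([0,0,0],[0,0,400],[198,-513,404],[198,-513,231],[200,0,0]):print(n,X,proj(n,X).round())
E
```

```text
top [0, 0, 0] [392. 425.]
top [0, 0, 400] [432. 496.]
top [198, -513, 404] [689. 387.]
top [198, -513, 231] [628. 369.]
top [200, 0, 0] [391. 350.]
side [0, 0, 0] [262. 174.]
side [0, 0, 400] [256.  87.]
side [198, -513, 404] [121.  97.]
side [198, -513, 231] [129. 141.]
side [200, 0, 0] [261. 190.]
```

View pics/c1.png

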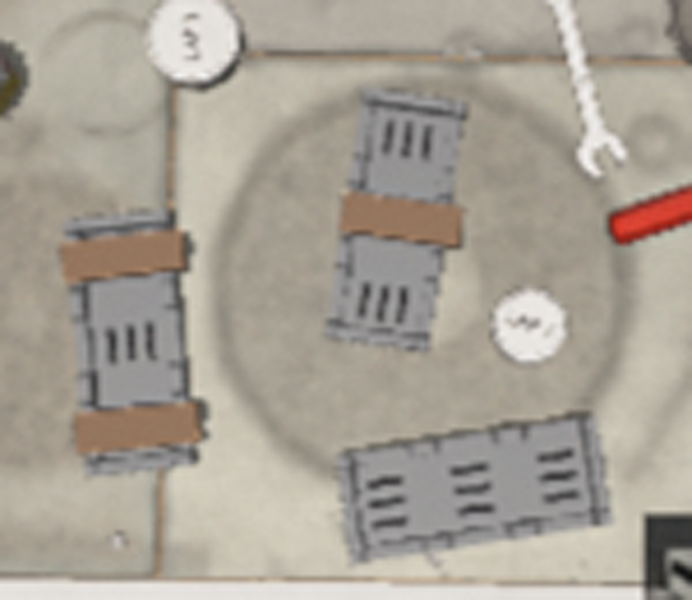

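View pics/c2.png

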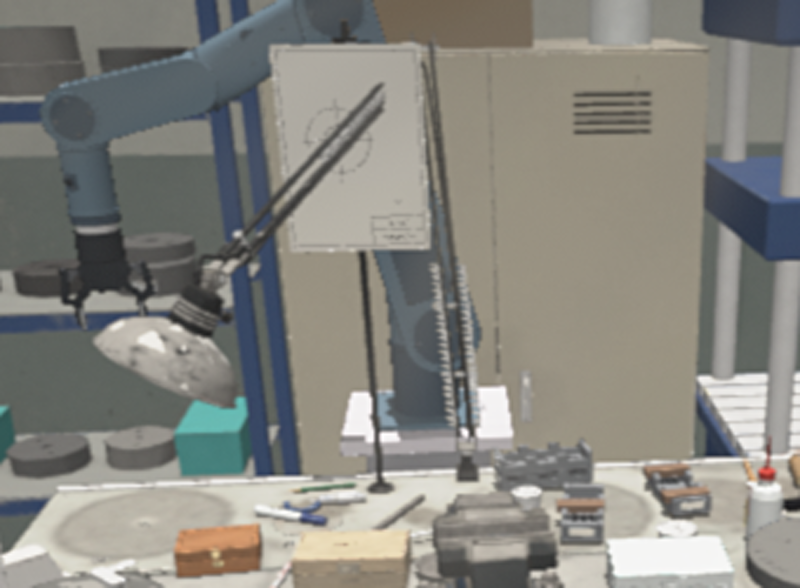

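```bash
cat >> h.py <<'E'
def tri(a,b):
    P=[np.array(C[n]["mtx"])@np.c_[np.array(C[n]["R"]),np.array(C[n]["t"])] for n in("top","side")]
    X=cv2.triangulatePoints(P[0],P[1],np.array(a,float).reshape(2,1),np.array(b,float).reshape(2,1))[:,0];X=X[:3]/X[3]
    return X.round(), [np.round(np.linalg.norm(proj(n,X)-p),1) for n,p in(("top",a),("side",b))]
E
python3 - <<'E'
from h import *
t=cv2.imread("pics/top0.png")
cv2.imwrite("pics/c3.png",cv2.resize(t[80:400,340:620],(525,600),interpolation=cv2.INTER_CUBIC))
print(ray("top",(415,285),0),ray("top",(367,292),0),ray("side",(240,205),0),ray("side",(279,202),0))
E
```

```text
[378.76186189 -70.32304757   0.        ] [357.62910793  67.85900887   0.        ] [358.80257998 -81.03826499   0.        ] [345.2292441  73.7161852   0.       ]
```

View pics/c3.png

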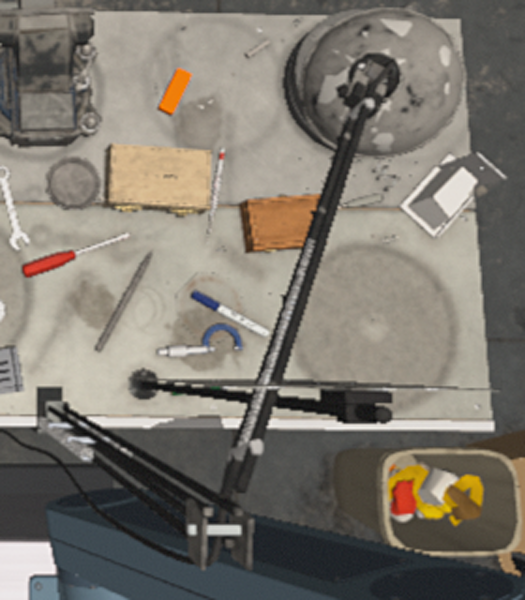

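Run:
```python
from h import *
T=lambda x,y:(340+x/1.875,80+y/1.875)
S=lambda x,y:(80+x/2.353,y/2.353)
for n,a,b in [("lamp base",(60,408),(467,465)),("lamp elbowA",(220,530),(432,45)),("elbowB",(240,480),(380,90)),("elbowB2",(220,530),(380,90)),("lampjoint",(370,85),(215,270)),("sheetL",(490,388),(272,47)),("sheetR",(150,381),(427,45)),("sheettop",(375,410),(343,25)),("polebase",(143,383),(378,487))]:
    print(n,*tri(T(*a),S(*b)))
```

```text
lamp base [344.  65.  20.] [np.float64(3.0), np.float64(1.9)]
lamp elbowA [294.  43. 683.] [np.float64(5.3), np.float64(1.9)]
elbowB [323. -19. 618.] [np.float64(9.9), np.float64(3.8)]
elbowB2 [284. -12. 615.] [np.float64(16.6), np.float64(6.2)]
lampjoint [ 716. -226.  441.] [np.float64(1.0), np.float64(0.7)]
sheetL [ 399. -173.  685.] [np.float64(0.1), np.float64(0.1)]
sheetR [403.  62. 683.] [np.float64(15.7), np.float64(5.9)]
sheettop [384. -72. 712.] [np.float64(1.3), np.float64(0.5)]
polebase [381. -76.   0.] [np.float64(0.6), np.float64(0.4)]
```

Run:
```python
from h import *
for X in([18,-110,600],[127,-92,600],[198,-513,500],[90,-530,500],[399,-70,390]):print(X,proj("top",X).round(),(proj("side",X)-[80,0]).round()*2.353)
# trays
im=cv2.imread("pics/top0.png");hsv=cv2.cvtColor(im,cv2.COLOR_BGR2HSV)
sub=np.zeros(im.shape[:2],np.uint8);sub[185:300,225:362]=255
br=cv2.inRange(hsv,(5,80,60),(20,255,200))&sub
n,l,s,c=cv2.connectedComponentsWithStats(br)
for i in range(1,n):
    if s[i,4]>60:
        cn=cv2.findContours((l==i).astype(np.uint8),0,2)[0][0]
        P=np.array([ray("top",p[0],35)[:2] for p in cn],np.float32);R=cv2.minAreaRect(P);print("stone",s[i],ray("top",c[i],35).round(1),R)
b,g,rr=[im[:,:,k].astype(int) for k in range(3)]
gr=(((b-rr)>2)&(g<175)&(g>60)).astype(np.uint8)*255&sub
m=cv2.morphologyEx(gr|br,cv2.MORPH_CLOSE,np.ones((3,3)));m=cv2.morphologyEx(m,cv2.MORPH_OPEN,np.ones((4,4)))
cv2.imwrite("pics/m.png",cv2.resize(m[175:305,220:370],(692,600)))
for cn in cv2.findContours(m,0,2)[0]:
    if cv2.contourArea(cn)>200:
        for z in(34,62):
            P=np.array([ray("top",p[0],z)[:2] for p in cn],np.float32);print("tray",z,cv2.minAreaRect(P))
```

```text
[18, -110, 600] [543. 548.] [343.538  89.414]
[127, -92, 600] [527. 468.] [350.597  94.12 ]
[198, -513, 500] [733. 401.] [ 87.061 169.416]
[90, -530, 500] [751. 467.] [ 94.12  160.004]
[399, -70, 390] [460. 281.] [362.362 256.477]
stone [294 217  26  12 203] [551.3 242.8  35. ] ((550.9697265625, 242.8817901611328), (72.47296142578125, 23.32213592529297), 82.66427612304688)
stone [233 225  27  11 211] [526.7 412.8  35. ] ((526.6519775390625, 412.7950134277344), (23.05113983154297, 73.29756927490234), 6.87182092666626)
stone [236 262  28  11 218] [423.5 400.   35. ] ((423.81427001953125, 400.253173828125), (22.782711029052734, 74.27115631103516), 6.335676670074463)
```

View pics/m.png

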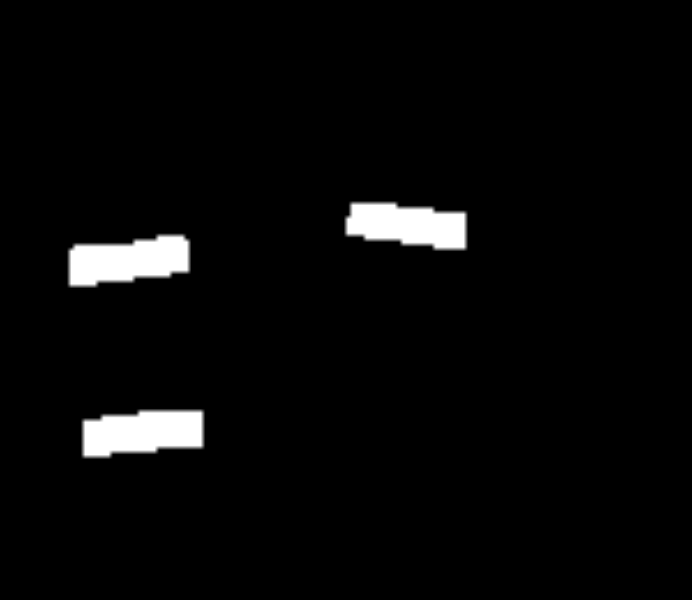

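Run:
```python
from h import *
im=cv2.imread("pics/top0.png");print(im[285,325],im[280,310],im[215,300],im[250,248],im[290,290],im[250,320])
lab=cv2.cvtColor(im,cv2.COLOR_BGR2LAB).astype(int);print(lab[285,325],lab[215,300],lab[290,290],lab[250,320])
m=((lab[:,:,2]<130)&(lab[:,:,0]<190)).astype(np.uint8)*255
k=np.zeros_like(m);k[185:299,225:360]=255;m&=k
hsv=cv2.cvtColor(im,cv2.COLOR_BGR2HSV);m|=cv2.inRange(hsv,(5,80,60),(20,255,200))&k
m=cv2.morphologyEx(m,cv2.MORPH_OPEN,np.ones((3,3)))
for cn in cv2.findContours(m,0,2)[0]:
    if cv2.contourArea(cn)>200:
        for z in(34,62):
            P=np.array([ray("top",p[0],z)[:2] for p in cn],np.float32);R=cv2.minAreaRect(P);print("tray",z,np.round(R[0],1),np.round(R[1],1),round(R[2],2))
v=im.copy();v[m>0]=v[m>0]//2+[0,100,0]
cv2.imwrite("pics/m2.png",cv2.resize(v[175:305,220:370],(692,600),interpolation=cv2.INTER_NEAREST))
```

```text
[63 62 65] [153 153 155] [151 149 149] [73 72 74] [185 201 206] [142 157 166]
[ 68 130 128] [158 128 127] [207 127 137] [166 129 137]
tray 34 [389.6 197.1] [ 63.9 156.3] 9.04
tray 62 [390.2 198.2] [ 62.5 152.9] 9.04
tray 34 [482.2 407.2] [140.4  71.8] 6.35
tray 62 [480.8 403.8] [137.3  70.2] 6.35
tray 34 [552.2 243.1] [ 71.7 154.5] 82.64
tray 62 [549.3 243.2] [ 70.2 151.2] 82.64
```

View pics/m2.png

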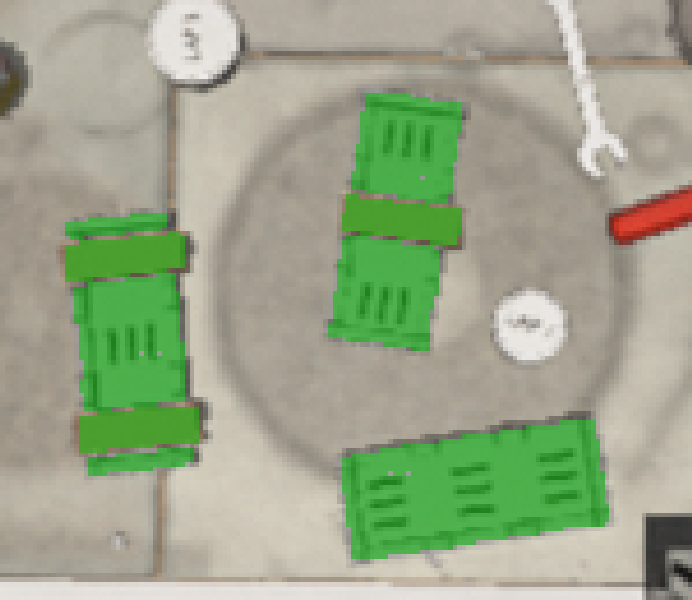

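Emit:
{"name": "carry_out", "arguments": {"plan": [[0,0,-40,0,1],[0,0,-50,0,1]]}}

```text
time: 0.3
eef_pos: [197.7, -512.8, 492.6]
tool_rot: [-0.004, 0.983, 0.183, 0.0]
ft_force: [0.7, -1.9, 0.3]
grip_width: 85.7
gripper_force: 0.0
```

Emit:
{"name": "carry_out", "arguments": {"plan": [[1,-28,-37,0,0],[1,-28,-37,0,0],[2,-28,-37,0,0],[1,-29,-37,0,0],[2,-29,-37,0,0],[1,-28,-37,0,0],[2,-28,-37,0,0],[1,-29,-37,0,0],[2,-29,-37,0,0]]}}

```text
time: 1.2
eef_pos: [117.6, -268.0, 829.0]
tool_rot: [-0.0, 0.983, 0.183, -0.0]
ft_force: [0.0, -0.6, 0.9]
grip_width: 42.6
gripper_force: 0.0
```

Run:
```python
from h import *
o=sensors.get_obs();print(o['joint_positions'].round(3),o['eef_pos'].round(1),o['ft_force'].round(1))
a=viewer.get_image("top")[:,:,::-1];b=viewer.get_image("side")[:,:,::-1]
cv2.imwrite("pics/v2.png",np.vstack([a[150:400],b[0:250]]))
```

```text
[-1.546 -0.137  0.922 -0.     2.356 -0.343] [ 117.6 -268.   829. ] [ 0.  -0.6  0.9]
```

View pics/v2.png

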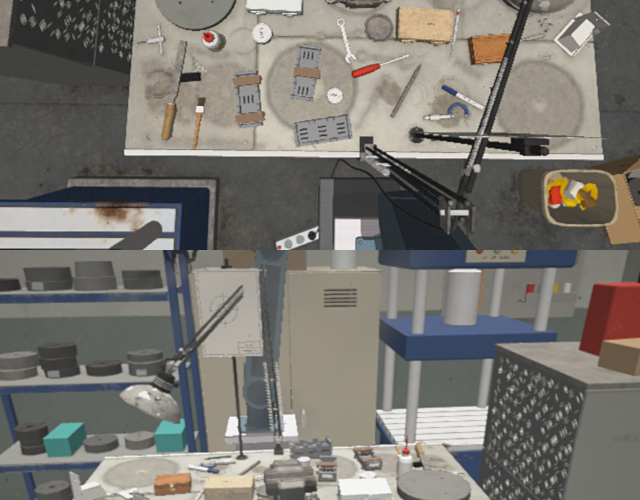

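Emit:
{"name": "carry_out", "arguments": {"plan": [[-1,-29,-36,0,0],[-1,-29,-36,0,0]]}}

```text
time: 1.5
eef_pos: [95.0, -216.7, 899.3]
tool_rot: [-0.002, 0.983, 0.183, 0.001]
ft_force: [-1.0, -1.3, 0.6]
grip_width: 42.8
gripper_force: 0.0
```

```bash
cat >> h.py <<'E'
def pose():
    o=sensors.get_obs();w,x,y,z=o["tool_rot"];return np.r_[o["eef_pos"],2*np.arctan2(y,x)]
def rows(wps,start=None,step=44,grip=0,turn=.14,nd=0):
    p=np.array(pose() if start is None else start,float);out=[]
    for w in wps:
        w=np.array(w,float);d=(w[3]-p[3]+np.pi)%(2*np.pi)-np.pi
        n=int(max(np.ceil(np.linalg.norm(w[:3]-p[:3])/step),np.ceil(abs(d)/turn),1))
        for i in range(n):
            k=n-i;dp=(w[:3]-p[:3])/k;dt=round(d/k,2);d-=dt
            c,s=np.cos(p[3]),np.sin(p[3])
            q=np.round([dp[0]*c+dp[1]*s,dp[0]*s-dp[1]*c,-dp[2]],nd)+0.
            p[:3]+=[q[0]*c+q[1]*s,q[0]*s-q[1]*c,-q[2]];p[3]+=dt
            out.append([*q.tolist(),-dt+0.,grip])
    print(len(out),out,"end",p.round(2))
E
python3 - <<'E'
from h import *
print(pose())
a=np.radians(np.linspace(-66,66,14));psi=np.linspace(.368,1.442,14)
rows([[235*np.cos(t),235*np.sin(t),900,f] for t,f in zip(a,psi)],step=50)
E
```

```text
[ 9.49575710e+01 -2.16683120e+02  8.99313625e+02  3.68825744e-01]
14 [[1.0, -2.0, -1.0, np.float64(0.0), 0], [41.0, -5.0, 0.0, np.float64(-0.08), 0], [41.0, -10.0, 0.0, np.float64(-0.08), 0], [39.0, -14.0, 0.0, np.float64(-0.09), 0], [38.0, -17.0, 0.0, np.float64(-0.08), 0], [36.0, -20.0, 0.0, np.float64(-0.08), 0], [34.0, -24.0, 0.0, np.float64(-0.08), 0], [32.0, -27.0, 0.0, np.float64(-0.09), 0], [29.0, -30.0, 0.0, np.float64(-0.08), 0], [26.0, -33.0, 0.0, np.float64(-0.08), 0], [22.0, -34.0, 0.0, np.float64(-0.09), 0], [20.0, -37.0, 0.0, np.float64(-0.08), 0], [16.0, -39.0, 0.0, np.float64(-0.08), 0], [12.0, -39.0, 0.0, np.float64(-0.08), 0]] end [ 95.89 214.5  900.31   1.44]
```

Emit:
{"name": "carry_out", "arguments": {"plan": [[1,-2,-1,0,0],[41,-5,0,-0.08,0],[41,-10,0,-0.08,0],[39,-14,0,-0.09,0],[38,-17,0,-0.08,0],[36,-20,0,-0.08,0]]}}

```text
time: 2.1
eef_pos: [229.3, -62.0, 899.1]
tool_rot: [-0.002, 0.925, 0.38, -0.001]
ft_force: [-0.2, -0.8, -0.6]
grip_width: 42.7
gripper_force: 0.0
```

Run:
```python
from h import *
p=pose();print(p,sensors.get_obs()['ft_force'])
a0=np.arctan2(p[1],p[0]);n=int((np.radians(66)-a0)/.17)+1
a=np.linspace(a0,np.radians(66),n+1)[1:];psi=np.linspace(p[3],1.442,n+1)[1:]
rows([[235*np.cos(t),235*np.sin(t),900,f] for t,f in zip(a,psi)],step=50)
```

```text
[ 2.29299018e+02 -6.19557890e+01  8.99117831e+02  7.80496651e-01] [-0.23820394 -0.79969577 -0.55517889]
9 [[29.0, -23.0, -1.0, np.float64(-0.07), 0], [29.0, -24.0, 0.0, np.float64(-0.08), 0], [26.0, -25.0, 0.0, np.float64(-0.07), 0], [24.0, -28.0, 0.0, np.float64(-0.07), 0], [22.0, -30.0, 0.0, np.float64(-0.08), 0], [19.0, -32.0, 0.0, np.float64(-0.07), 0], [17.0, -33.0, 0.0, np.float64(-0.07), 0], [13.0, -34.0, 0.0, np.float64(-0.08), 0], [11.0, -36.0, 0.0, np.float64(-0.07), 0]] end [ 95.12 214.76 900.12   1.44]
```

Emit:
{"name": "carry_out", "arguments": {"plan": [[29,-23,-1,-0.07,0],[29,-24,0,-0.08,0],[26,-25,0,-0.07,0],[24,-28,0,-0.07,0],[22,-30,0,-0.08,0],[19,-32,0,-0.07,0],[17,-33,0,-0.07,0]]}}

```text
time: 2.8
eef_pos: [156.5, 177.2, 900.2]
tool_rot: [-0.001, 0.799, 0.602, -0.002]
ft_force: [0.6, 0.0, -0.1]
grip_width: 42.7
gripper_force: 0.0
```

Run:
```python
from h import *
p=pose();print(p,sensors.get_obs()['joint_positions'].round(2))
rows([[330,380,500,1.442]],step=46)
a=viewer.get_image("top")[:,:,::-1];cv2.imwrite("pics/t3.png",a)
```

```text
[156.51054436 177.19482741 900.24031063   1.29082332] [ 0.36 -0.13  0.69  0.    2.59  0.64]
11 [[22.0, 10.0, 36.0, np.float64(-0.01), 0], [22.0, 10.0, 36.0, np.float64(-0.01), 0], [22.0, 11.0, 36.0, np.float64(-0.01), 0], [22.0, 11.0, 37.0, np.float64(-0.02), 0], [22.0, 11.0, 36.0, np.float64(-0.01), 0], [21.0, 11.0, 37.0, np.float64(-0.02), 0], [21.0, 12.0, 36.0, np.float64(-0.01), 0], [21.0, 12.0, 37.0, np.float64(-0.02), 0], [21.0, 12.0, 36.0, np.float64(-0.01), 0], [21.0, 13.0, 37.0, np.float64(-0.02), 0], [20.0, 13.0, 36.0, np.float64(-0.01), 0]] end [330.04 380.02 500.24   1.44]
```

Emit:
{"name": "carry_out", "arguments": {"plan": [[22,10,36,-0.01,0],[22,10,36,-0.01,0],[22,11,36,-0.01,0],[22,11,37,-0.02,0],[22,11,36,-0.01,0],[21,11,37,-0.02,0],[21,12,36,-0.01,0],[21,12,37,-0.02,0],[21,12,36,-0.01,0],[21,13,37,-0.02,0],[20,13,36,-0.01,0]]}}

```text
time: 3.95
eef_pos: [330.1, 378.0, 498.2]
tool_rot: [-0.0, 0.752, 0.659, -0.001]
ft_force: [0.8, 0.5, 1.2]
grip_width: 42.7
gripper_force: 0.0
```

Run:
```python
from h import *
p=pose();print(p,sensors.get_obs()['joint_positions'].round(2))
a=viewer.get_image("top")[:,:,::-1].copy();b=viewer.get_image("side")[:,:,::-1].copy()
cv2.imwrite("pics/t4.png",a);cv2.imwrite("pics/s4.png",b)
print(proj("top",p[:3]),proj("side",p[:3]))
cv2.imwrite("pics/v4.png",np.vstack([a[120:400,100:580],b[0:230,100:580]]))
```

```text
[330.07628436 378.03095128 498.17034266   1.43821805] [0.63 0.12 1.48 0.   1.54 0.76]
[229.59473797 319.45788664] [355.87311458  72.12447865]
```

View pics/v4.png

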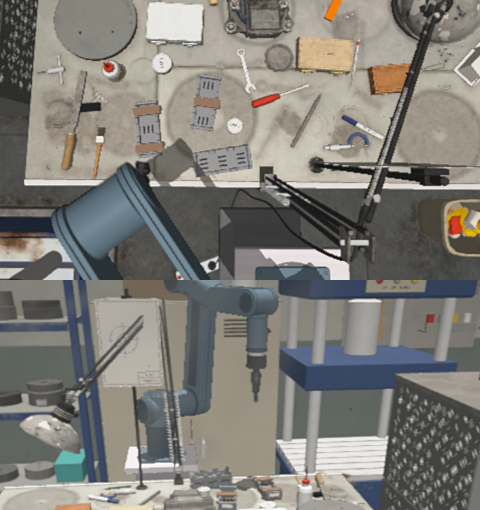

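Run:
```python
from h import *
j=.634;d=np.array([np.cos(j),np.sin(j)])
for px in((225,285),(265,342),(305,400),(155,330),(165,345)):
  for z in(560,650):
    X=ray("top",px,z)[:2];print(px,z,X.round(),"along",round(X@d),"left",round(d[0]*X[1]-d[1]*X[0]))
```

```text
(225, 285) 560 [392. 378.] along 540 left 73
(225, 285) 650 [395. 363.] along 533 left 59
(265, 342) 560 [301. 310.] along 426 left 71
(265, 342) 650 [315. 303.] along 433 left 57
(305, 400) 560 [212. 243.] along 315 left 70
(305, 400) 650 [236. 244.] along 335 left 57
(155, 330) 560 [319. 488.] along 546 left 204
(155, 330) 650 [330. 461.] along 539 left 175
(165, 345) 560 [295. 471.] along 517 left 204
(165, 345) 650 [310. 445.] along 513 left 175
```

Run:
```python
from h import *
rows([[551.3,242.8,300,1.442],[551.3,242.8,189,1.442]],step=46)
```

```text
11 [[-13.0, 30.0, 24.0, np.float64(0.0), 0], [-13.0, 30.0, 24.0, np.float64(0.0), 0], [-13.0, 29.0, 24.0, np.float64(0.0), 0], [-13.0, 30.0, 24.0, np.float64(0.0), 0], [-13.0, 29.0, 24.0, np.float64(0.0), 0], [-13.0, 30.0, 25.0, np.float64(0.0), 0], [-13.0, 29.0, 24.0, np.float64(0.0), 0], [-14.0, 30.0, 25.0, np.float64(0.0), 0], [0.0, 0.0, 37.0, np.float64(0.0), 0], [0.0, 0.0, 37.0, np.float64(0.0), 0], [0.0, 0.0, 37.0, np.float64(0.0), 0]] end [551.49 242.75 188.76   1.44]
```

Emit:
{"name": "carry_out", "arguments": {"plan": [[-13,30,24,0,0],[-13,30,24,0,0],[-13,29,24,0,0],[-13,30,24,0,0],[-13,29,24,0,0],[-13,30,25,0,0],[-13,29,24,0,0],[-14,30,25,0,0],[0,0,37,0,0],[0,0,0,0,0],[0,0,0,0,0],[0,0,0,0,0]]}}

```text
time: 5.25
eef_pos: [550.8, 242.6, 272.9]
tool_rot: [0.001, 0.752, 0.659, 0.001]
ft_force: [-0.1, 0.0, -0.5]
grip_width: 42.9
gripper_force: 0.0
```

Run:
```python
from h import *
rows([[551.3,242.8,189,1.442]],step=25)
a=viewer.get_image("top")[:,:,::-1];cv2.imwrite("pics/t5.png",a)
```

```text
4 [[0.0, 0.0, 21.0, np.float64(0.0), 0], [0.0, 0.0, 21.0, np.float64(0.0), 0], [0.0, 0.0, 21.0, np.float64(0.0), 0], [0.0, 0.0, 21.0, np.float64(0.0), 0]] end [550.81 242.6  188.91   1.44]
```

Emit:
{"name": "carry_out", "arguments": {"plan": [[0,0,21,0,0],[0,0,21,0,0],[0,0,21,0,0],[0,0,16,0,0],[0,0,0,0,0],[0,0,0,0,0]]}}

```text
time: 5.9
eef_pos: [551.0, 242.6, 193.3]
tool_rot: [0.0, 0.752, 0.659, 0.001]
ft_force: [-0.4, 0.2, -0.4]
grip_width: 42.6
gripper_force: 0.0
```

Emit:
{"name": "carry_out", "arguments": {"plan": [[0,0,4,0,0],[0,0,0,0,-0.3],[0,0,0,0,-1],[0,0,0,0,-1],[0,0,0,0,-1],[0,0,0,0,-1]], "grip_force": 35}}

```text
time: 6.5
eef_pos: [551.1, 242.2, 188.8]
tool_rot: [0.0, 0.753, 0.659, 0.001]
ft_force: [-1.4, -0.1, 6.2]
grip_width: 24.3
gripper_force: 35.0
```

Emit:
{"name": "carry_out", "arguments": {"plan": [[0,0,-15,0,-1],[0,0,-25,0,-1],[0,0,-25,0,-1],[0,0,0,0,-1],[0,0,0,0,-1]]}}

```text
time: 7.0
eef_pos: [550.6, 242.0, 252.6]
tool_rot: [0.0, 0.753, 0.659, 0.0]
ft_force: [-0.3, -0.4, -2.1]
grip_width: 24.1
gripper_force: 34.8
```

Run:
```python
from h import *
print(sensors.get_obs()['grip_width'])
rows([[475.2,406.5,254,1.692]],step=30)
a=viewer.get_image("top")[:,:,::-1].copy();cv2.imwrite("pics/t6.png",a)
hsv=cv2.cvtColor(a,cv2.COLOR_BGR2HSV);br=cv2.inRange(hsv,(5,80,60),(20,255,200));br[:, :225]=0;br[:,362:]=0;br[:185]=0;br[300:]=0
n,l,s,c=cv2.connectedComponentsWithStats(br)
for i in range(1,n):
    if s[i,4]>15: print(s[i],ray("top",c[i],35).round(1),ray("top",c[i],101).round(1))
```

```text
24.074223908825317
7 [[22.0, -14.0, 0.0, np.float64(-0.04), 0], [22.0, -13.0, 0.0, np.float64(-0.04), 0], [23.0, -12.0, 0.0, np.float64(-0.03), 0], [23.0, -11.0, 0.0, np.float64(-0.04), 0], [24.0, -10.0, 0.0, np.float64(-0.03), 0], [24.0, -10.0, -1.0, np.float64(-0.04), 0], [24.0, -9.0, 0.0, np.float64(-0.03), 0]] end [474.92 406.09 253.6    1.69]
[233 225  27  11 211] [526.7 412.8  35. ] [521.3 404.4 101. ]
[236 262  28  11 217] [423.5 400.2  35. ] [423.2 392.5 101. ]
```

Emit:
{"name": "carry_out", "arguments": {"plan": [[22,-14,0,-0.04,-1],[22,-13,0,-0.04,-1],[23,-12,0,-0.03,-1],[23,-11,0,-0.04,-1],[24,-10,0,-0.03,-1],[24,-10,0,-0.04,-1],[24,-9,0,-0.03,-1],[0,0,0,0,-1],[0,0,0,0,-1],[0,0,0,0,-1]]}}

```text
time: 8.05
eef_pos: [475.1, 405.4, 251.6]
tool_rot: [-0.0, 0.665, 0.747, -0.001]
ft_force: [-0.6, 0.2, -1.2]
grip_width: 24.1
gripper_force: 34.8
```

Run:
```python
from h import *
p=pose();print(p);rows([[475.2,406.5,p[2],1.692]],nd=1)
```

```text
[475.10845834 405.39904441 251.57305217   1.68713253]
1 [[1.1, 0.2, 0.0, np.float64(0.0), 0]] end [475.18 406.51 251.57   1.69]
```

Emit:
{"name": "carry_out", "arguments": {"plan": [[1,0,20,0,-1],[0,0,20,0,-1],[0,0,14,0,-1],[0,0,4,0,-1],[0,0,0,0,-1],[0,0,0,0,-1]]}}

```text
time: 8.65
eef_pos: [475.5, 407.1, 195.4]
tool_rot: [0.0, 0.665, 0.747, 0.001]
ft_force: [0.1, -0.2, -1.8]
grip_width: 24.5
gripper_force: 34.7
```

Emit:
{"name": "carry_out", "arguments": {"plan": [[0,0,3,0,-1],[0,0,2,0,-1],[0,0,1,0,-1],[0,0,0,0,-1],[0,0,0,0,-1]]}}

```text
time: 9.15
eef_pos: [474.9, 407.2, 188.9]
tool_rot: [0.0, 0.664, 0.747, 0.0]
ft_force: [0.2, -0.0, -1.6]
grip_width: 24.1
gripper_force: 34.8
```

Emit:
{"name": "carry_out", "arguments": {"plan": [[0,0,1,0,-1],[0,0,0,0,-1],[0,0,0,0,-1]]}}

```text
time: 9.45
eef_pos: [474.9, 407.2, 188.8]
tool_rot: [0.0, 0.665, 0.747, 0.0]
ft_force: [-2.6, -1.3, 5.4]
grip_width: 24.3
gripper_force: 35.6
```

Emit:
{"name": "carry_out", "arguments": {"plan": [[0,0,0,0,-0.35],[0,0,0,0,-0.3],[0,0,0,0,-0.1],[0,0,0,0,-0.1],[0,0,-5,0,-0.1],[0,0,-15,0,-0.1],[0,0,-30,0,-0.1],[0,0,-40,0,0],[0,0,-40,0,0.5]]}}

```text
time: 10.35
eef_pos: [474.7, 407.0, 320.0]
tool_rot: [0.0, 0.665, 0.747, 0.0]
ft_force: [0.2, 0.3, -0.6]
grip_width: 55.9
gripper_force: 0.0
```

Run:
```python
from h import *
p=pose();print(p)
# tray_one centre, yaw 172.64deg
rows([[551.5,243,280,3.013]],step=40,grip=1)
```

```text
[474.7295557  407.02792655 320.02994715   1.68781946]
10 [[-17.0, 6.0, 4.0, np.float64(-0.13), 1], [-18.0, 3.0, 4.0, np.float64(-0.13), 1], [-18.0, 1.0, 4.0, np.float64(-0.13), 1], [-18.0, -1.0, 4.0, np.float64(-0.13), 1], [-18.0, -4.0, 4.0, np.float64(-0.13), 1], [-17.0, -6.0, 4.0, np.float64(-0.14), 1], [-16.0, -8.0, 4.0, np.float64(-0.13), 1], [-15.0, -10.0, 4.0, np.float64(-0.14), 1], [-14.0, -12.0, 4.0, np.float64(-0.13), 1], [-11.0, -14.0, 4.0, np.float64(-0.14), 1]] end [551.17 243.05 280.03   3.02]
```

```bash
cat > meas.py <<'E'
from h import *
im=viewer.get_image("top")[:,:,::-1].copy()
lab=cv2.cvtColor(im,cv2.COLOR_BGR2LAB).astype(int);hsv=cv2.cvtColor(im,cv2.COLOR_BGR2HSV)
m=((lab[:,:,2]<130)&(lab[:,:,0]<190)).astype(np.uint8)*255
k=np.zeros_like(m);k[185:299,225:360]=255;m&=k
b=cv2.inRange(hsv,(5,80,60),(20,255,200))&k
m=cv2.morphologyEx(m|b,cv2.MORPH_OPEN,np.ones((3,3)))
for nm,M,zs in(("stone",b,(35,)),("tray",m,(34,62,90))):
  for cn in cv2.findContours(M,0,2)[0]:
    if cv2.contourArea(cn)>100:
        for z in zs:
            P=np.array([ray("top",p[0],z)[:2] for p in cn],np.float32);R=cv2.minAreaRect(P);print(nm,z,np.round(R[0],1),np.round(R[1],1),round(R[2],2))
cv2.imwrite("pics/meas.png",im)
E
python3 meas.py
```

```text
tray 34 [388.9 197.5] [ 64.9 157.6] 9.53
tray 62 [389.5 198.5] [ 63.6 154.3] 9.53
tray 90 [390.1 199.6] [ 62.2 150.9] 9.53
tray 34 [460.6 411.3] [310.4 120.4] 23.04
tray 62 [459.7 407.8] [303.7 117.8] 23.04
tray 90 [458.8 404.3] [297.1 115.2] 23.04
tray 34 [552.5 246.8] [ 61.2 154.7] 82.06
tray 62 [549.7 246.8] [ 59.9 151.4] 82.06
tray 90 [546.8 246.8] [ 58.6 148.1] 82.06
```

Emit:
{"name": "carry_out", "arguments": {"plan": [[-17,6,4,-0.13,1],[-18,3,4,-0.13,1],[-18,1,4,-0.13,1],[-18,-1,4,-0.13,1],[-18,-4,4,-0.13,1],[-17,-6,4,-0.14,1],[-16,-8,4,-0.13,1],[-15,-9,4,-0.14,1],[-14,-11,4,-0.13,1],[-11,-13,4,-0.13,1],[0,0,0,0,1],[0,0,0,0,1]]}}

```text
time: 11.6
eef_pos: [552.6, 245.9, 278.5]
tool_rot: [0.0, 0.069, 0.998, 0.0]
ft_force: [-0.1, -0.2, -1.4]
grip_width: 85.5
gripper_force: 0.0
```

```bash
python3 - <<'E'
from h import *
p=pose();print(p)
rows([[552,246,p[2],3.009],[552,246,177,3.009]],step=30,grip=1)
E
python3 meas.py
```

```text
[552.5720918  245.90644995 278.51495387   3.00360543]
5 [[1.0, 0.0, 0.0, np.float64(-0.01), 1], [0.0, 0.0, 25.0, np.float64(0.0), 1], [0.0, 0.0, 26.0, np.float64(0.0), 1], [0.0, 0.0, 25.0, np.float64(0.0), 1], [0.0, 0.0, 26.0, np.float64(0.0), 1]] end [551.58 246.04 176.51   3.01]
stone 35 [423.8 400.3] [22.8 73.8] 6.34
stone 35 [473.8 407.5] [22.5 71.5] 7.06
stone 35 [526.9 412.1] [23.1 72. ] 7.21
tray 34 [481.8 407.7] [139.7  72.8] 6.35
tray 62 [480.4 404.3] [136.7  71.3] 6.35
tray 90 [479.1 400.9] [133.7  69.7] 6.35
tray 34 [501.9 210.7] [363.  201.3] 13.15
tray 62 [500.1 211.5] [355.2 197. ] 13.15
tray 90 [498.3 212.3] [347.4 192.7] 13.15
```

Emit:
{"name": "carry_out", "arguments": {"plan": [[1,0,25,0,1],[0,0,25,0,1],[0,0,25,0,1],[0,0,20,0,1],[0,0,4,0,1],[0,0,0,0,1],[0,0,0,0,1]]}}

```text
time: 12.35
eef_pos: [551.9, 246.6, 180.0]
tool_rot: [0.001, 0.067, 0.998, 0.0]
ft_force: [-1.3, -0.5, 0.4]
grip_width: 85.5
gripper_force: 0.0
```

Emit:
{"name": "carry_out", "arguments": {"plan": [[0,0,6,0,1],[0,0,0,0,1],[0,0,0,0,0.6],[0,0,0,0,0.4],[0,0,0,0,0.2],[0,0,0,0,0.2],[0,0,0,0,0.2]], "grip_force": 40}}

```text
time: 13.05
eef_pos: [551.7, 246.1, 173.4]
tool_rot: [0.0, 0.067, 0.998, 0.0]
ft_force: [-1.7, 0.2, 6.3]
grip_width: 63.3
gripper_force: 44.9
```

Emit:
{"name": "carry_out", "arguments": {"plan": [[0,0,-10,0,0.1],[0,0,-25,0,0.1],[0,0,-30,0,0.1],[0,0,-35,0,0.1],[0,0,0,0,0.1],[0,0,0,0,0.1]]}}

```text
time: 13.65
eef_pos: [551.5, 246.0, 273.3]
tool_rot: [0.001, 0.067, 0.998, 0.0]
ft_force: [-0.5, 0.2, -2.9]
grip_width: 62.9
gripper_force: 45.0
```

```bash
python3 - <<'E'
from h import *
p=pose();print(p,sensors.get_obs()['grip_width'])
rows([[389.7,198.3,p[2],np.radians(99.2)]],step=30,turn=.11,grip=.1)
E
python3 meas.py
```

```text
[551.48016021 245.97436101 273.32662882   3.00776788] 62.86731745965557
12 [[13.0, -6.0, 0.0, np.float64(0.11), 0.1], [12.0, -7.0, 0.0, np.float64(0.11), 0.1], [11.0, -8.0, 0.0, np.float64(0.11), 0.1], [10.0, -10.0, 0.0, np.float64(0.11), 0.1], [9.0, -11.0, 0.0, np.float64(0.1), 0.1], [8.0, -11.0, 0.0, np.float64(0.11), 0.1], [7.0, -12.0, 0.0, np.float64(0.1), 0.1], [6.0, -13.0, 0.0, np.float64(0.11), 0.1], [4.0, -14.0, 0.0, np.float64(0.1), 0.1], [3.0, -14.0, 0.0, np.float64(0.11), 0.1], [1.0, -14.0, 0.0, np.float64(0.1), 0.1], [-1.0, -14.0, 0.0, np.float64(0.11), 0.1]] end [389.62 197.79 273.33   1.73]
stone 35 [423.9 399.4] [22.8 72.5] 6.34
stone 35 [473.7 408.3] [22.6 72.8] 6.16
stone 35 [526.9 412.1] [23.1 72. ] 7.21
tray 34 [482.1 407.8] [140.4  72.8] 6.35
tray 62 [480.8 404.3] [137.3  71.3] 6.35
tray 90 [479.4 400.9] [134.3  69.7] 6.35
tray 34 [501.7 211.6] [363.3 200.2] 13.27
tray 62 [499.9 212.4] [355.5 195.9] 13.27
tray 90 [498.1 213.1] [347.8 191.7] 13.27
```

Emit:
{"name": "carry_out", "arguments": {"plan": [[13,-6,0,0.11,0.1],[12,-7,0,0.11,0.1],[11,-8,0,0.11,0.1],[10,-10,0,0.11,0.1],[9,-11,0,0.1,0.1],[8,-11,0,0.11,0.1],[7,-12,0,0.1,0.1],[6,-13,0,0.11,0.1],[4,-14,0,0.1,0.1],[3,-14,0,0.11,0.1],[1,-14,0,0.1,0.1],[-1,-14,0,0.11,0.1],[0,0,0,0,0.1],[0,0,0,0,0.1],[0,0,0,0,0.1]]}}

```text
time: 15.2
eef_pos: [390.3, 197.9, 272.4]
tool_rot: [-0.0, 0.649, 0.761, -0.0]
ft_force: [0.6, -0.2, -2.2]
grip_width: 63.0
gripper_force: 45.0
```

Run:
```python
from h import *
p=pose();print(p)
rows([[389.7,198.3,p[2],np.radians(99.2)],[389.7,198.3,233,np.radians(99.2)]],step=15,turn=.11,grip=.1)
```

```text
[390.3017314  197.94986933 272.36439554   1.72975907]
4 [[0.0, -1.0, 0.0, np.float64(0.0), 0.1], [0.0, 0.0, 13.0, np.float64(0.0), 0.1], [0.0, 0.0, 13.0, np.float64(0.0), 0.1], [0.0, 0.0, 13.0, np.float64(0.0), 0.1]] end [389.31 197.79 233.36   1.73]
```

Emit:
{"name": "carry_out", "arguments": {"plan": [[0,0,13,0,0.1],[0,0,13,0,0.1],[0,0,8,0,0.1],[0,0,0,0,0.1],[0,0,0,0,0.1]]}}

```text
time: 15.7
eef_pos: [390.0, 197.9, 238.7]
tool_rot: [-0.0, 0.649, 0.761, -0.0]
ft_force: [-0.3, -0.2, -1.7]
grip_width: 63.2
gripper_force: 44.9
```

Emit:
{"name": "carry_out", "arguments": {"plan": [[0,0,3,0,0.1],[0,0,2,0,0.1],[0,0,0,0,0.1],[0,0,0,0,0.1]]}}

```text
time: 16.1
eef_pos: [389.7, 197.8, 233.8]
tool_rot: [0.0, 0.649, 0.76, 0.0]
ft_force: [-0.4, 0.4, -2.8]
grip_width: 62.8
gripper_force: 45.0
```

Emit:
{"name": "carry_out", "arguments": {"plan": [[0,0,2,0,0.1],[0,0,1,0,0.1],[0,0,0,0,0.1],[0,0,0,0,0.1]]}}

```text
time: 16.5
eef_pos: [389.6, 197.8, 230.7]
tool_rot: [-0.0, 0.649, 0.76, -0.0]
ft_force: [-0.2, -0.5, -2.6]
grip_width: 63.4
gripper_force: 45.0
```

Below the rim (underside 57 mm) with no contact force: it is inside. Lowering to contact.

Emit:
{"name": "carry_out", "arguments": {"plan": [[0,0,1,0,0.1],[0,0,0,0,0.1],[0,0,0,0,0.1]]}}

```text
time: 16.8
eef_pos: [389.7, 197.8, 229.7]
tool_rot: [-0.0, 0.649, 0.76, -0.0]
ft_force: [0.3, -1.0, -2.3]
grip_width: 63.0
gripper_force: 45.0
```

Emit:
{"name": "carry_out", "arguments": {"plan": [[0,0,0.5,0,0.1],[0,0,0,0,0.1],[0,0,0,0,0.1]]}}

```text
time: 17.1
eef_pos: [389.7, 197.9, 229.4]
tool_rot: [0.0, 0.649, 0.76, 0.0]
ft_force: [-0.9, -0.1, 1.6]
grip_width: 63.5
gripper_force: 45.3
```

Emit:
{"name": "carry_out", "arguments": {"plan": [[0,0,0,0,0.55],[0,0,0,0,0.7],[0,0,0,0,1],[0,0,0,0,1],[0,0,-15,0,1],[0,0,-40,0,1],[0,0,-45,0,1],[0,0,-45,0,1],[0,0,-45,0,1],[-20,0,-40,0,1],[40,10,-20,0,1],[45,10,0,0,1],[45,10,0,0,1],[45,10,0,0,1]]}}

```text
time: 18.5
eef_pos: [404.9, 358.6, 479.5]
tool_rot: [0.0, 0.65, 0.76, 0.0]
ft_force: [2.0, -0.3, 0.4]
grip_width: 85.4
gripper_force: 0.0
```

```bash
python3 meas.py
python3 - <<'E'
from h import *
t=cv2.imread("pics/meas.png");s=viewer.get_image("side")[:,:,::-1]
A=cv2.resize(t[185:305,225:365],(700,600))[:360*0+330+270]
B=cv2.resize(s[180:230,280:400],(600,250))
cv2.imwrite("pics/fin.png",np.vstack([cv2.resize(t[185:305,225:365],(408,350)),cv2.resize(B,(408,170))]))
E
```

```text
stone 35 [526.7 412.8] [23.1 73.3] 6.87
tray 34 [388.7 194.1] [ 66.2 161. ] 9.31
tray 62 [389.4 195.2] [ 64.8 157.6] 9.31
tray 90 [390.  196.4] [ 63.3 154.1] 9.31
tray 34 [445.2 386.5] [216.4 165. ] 2.38
tray 62 [444.6 383.6] [211.7 161.5] 2.38
tray 90 [444.  380.6] [207.1 157.9] 2.38
```

View pics/fin.png

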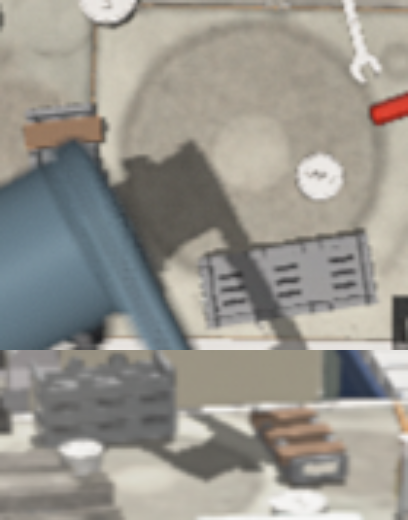

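The side view (bottom, around x 40–175, y 355–445) shows three trays nested and level. At right (x 255–345, y 410–480) the full tray holds three flat stones. The rim, measured at 90 mm, has the right size and angle. Handing in.

```bash
python3 -c "
from cell import order
print(order.close_job())"
```

```text
the job is handed in; nothing more can be done
None
```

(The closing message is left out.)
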